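# Pull the document cabinet's sash down with the hook pole

### The arm

A 6-joint arm with a two-finger parallel gripper is mounted at the origin on the work surface. World frame = base frame: x ahead of the robot, y to its left, z up, the work surface at z = 0. Lengths are in m, angles in rad, forces in N, time in s.
With the tool pointing down it reaches from about 0.25 to 0.725 m from the base axis. Payload 9.7 kg.
Tool frame: the origin (TCP) lies at the very end of the fingers, on their centre line; the grasp point (between the pads) lies 19 mm behind it; z points along the fingers, x is the direction in which the jaws open and shut, and the axes are right-handed (so a half turn about z gives the same grasp; the last joint's range is limited). The gripper opens to 85 mm and grips with 20 to 120 N. Pads are 22 mm wide; open, the fingers measure 114 mm over their backs; the gripper's body (76 mm by 85 mm) begins 54 mm behind the grasp point. The pads swing forward as they close: fully open they stand 13 mm farther back than shut.
Start: joints at [1.21, 0.087, 0.176, 1.66, 0, 1.571], TCP at [0.194, 0.515, 0.231] pointing down, gripper open.
Joint ranges: [-3.13, 3.13], [-0.85, 1.81], [-1.15, 1.24], [-2.2, 2.28], [-1.44, 1.52], [-3.14, 3.14]. Speed limits (rad/s): [2.22, 2.22, 2.57, 3.14, 3.14, 3.14].

### API

Orientations are given as a rotation vector (axis times angle).
In Python, from bench import state, camera, sign_off gives the robot as it stands.
- The arm moves only by the shell command python3 -m jog 'ROWS' [FORCE]. ROWS is JSON, a list of rows, each a list of 7 numbers: the turn, a rotation vector about the tool's x, y, z in rad, then the shift along the tool's x, y, z in m, then the finger opening in m, from 0 to 0.0854. In form: [[wx, wy, wz, tx, ty, tz, gripper], ...]. A call has 1 to 5 rows; each row is the pose to reach, as a shift and turn from the pose commanded when the call began, along the tool's axes at that moment; what a row does not reach only later rows make up. A row lasts 1/8 s, in which the tool goes at most 62.5 mm and 10.7 degrees, less where a joint would pass 70% of its speed; a pose out of reach is approached as far as the arm can. A call with a gripper value outside its range is refused whole. The fingers move at their own pace and stop on an object; FORCE is the grip in N (left out, the last holds). Time passes only in rows, so rows that repeat a pose let the fingers close. It gives the time, the measured TCP pose, the force and the opening at its end, in the units of the state.
- state(): the state, without advancing time (a new reading comes with each control period).
- camera(name): name is "scene" or "side" or "wrist"; returns a dict with "image" (480x640x3 uint8, blue, green, red), "fx", "fy", "cx", "cy" (pixels), "distortion" ([k1, k2, p1, p2, k3] as OpenCV has them; the pictures are not rectified), "extrinsics" (4x4, takes a point from world to camera coordinates). Camera axes: x right, y down, z forward; pixel columns grow to the right and rows downward; lengths in m; the calibration is good to about 2 mm. A picture is of the moment at which its call begins. There is no depth.
- sign_off(): hands the job in, once; it reports no verdict.
The state is a dict: "clock": time; "qpos": joint angles; "qd": joint speeds; "effort": joint torques, N m; "eef_pos": TCP position; "eef_rot": TCP orientation; "ft_force": force on the tool from outside, world axes, zero at the start; "torque": the same for the moment, N m; "width": finger opening in m.
Only numpy, scipy, OpenCV 4.12 (cv2) and the standard library are available. Lean on these libraries where they do the work, as an engineer would, in place of code of your own. Each camera call takes 0.05 s, during which the arm holds its last target.

### The job

Take the hook pole from the desk, put its hook into the ring on the raised clear sash of the wide document cabinet and pull that sash fully down until it is shut. Then unhook the pole and lay it back on the desk. Leave the narrow cabinet's sash as it is, and do not push the wide cabinet or its sash with the hand itself.

Things in the scene. Friction and masses are not known exactly. Their poses are not given: they have to be found in the camera images.
- hook_pole: Wooden handle 150 long, 28 wide, 34 high (mm), flat on the desk, with an 8 mm steel rod ending in a broad lip turned down (a T from above); 0.14 kg. Points roughly away from the robot. Origin: handle's underside near the centre of mass, grip there; x to the hook, z up. Handle x -100 to 50; rod axis at z 22. The straight pointer beside it (shorter handle, ball tip) is not wanted.
- pole_hook (a point): The bend of the hook, on the rod's axis: 152 mm ahead of the pole's origin and 22 mm above its underside. The lip, 26 mm wide and 6 mm thick, begins 2 mm ahead of it, ends 8 mm ahead and reaches 18 mm below it (4 mm above the handle's underside). Axes as the pole's.
- wide_cabinet: The wider (260 mm) of two low grey document cabinets at the far side of the desk, fixed, 190 mm high, 180 deep, standing folders inside, guide posts 337 mm high at its front. Origin: on the desk under the middle of the sash's front face; x points into the cabinet, away from the robot; z up. The other is 160 mm wide, built alike; either may stand left.
- wide_sash (a joint): Height in m by which the wide cabinet's clear sash is raised: 0 = shut (its lower stop), about 0.09 to 0.13 at the start. It slides straight up and down and stays where it is left; about 2 to 4 N pulls it down.
- wide_ring (a point): Centre of the upright steel ring on the wide cabinet's sash: opening 56 mm, bar 7 mm thick, facing the robot along the cabinet's x axis, its plane 42 mm in front of the sash. Held only by a stem from its top back to the sash, so its lower part is free to be hooked from the front. 145 mm above the desk when shut, plus the raised height. Axes as the cabinet's.
- narrow_ring (a point): Centre of the same kind of ring on the narrow cabinet's sash, which is to be left alone. Same axes and sizes.

How it is judged:
By the outcome, as a careful person would: the job done as asked, in the order asked, and still so for the second after the job is handed in, with the robot touching nothing.
It also fails if it takes over 54 s, if anything falls off the work surface, if the arm or the gripper's body presses on something with over 40 N, if the wrist force passes 120 N, or if a joint passes its speed limit or range.

## Working session

There is one attempt and no reset: what is moved stays moved. The work goes in short steps, Python scripts to look and compute and a shell command to move; the robot and the scene stay as the last step left them, time stands still between calls to the robot, and variables do not carry over. Pictures are saved under pics/ and viewed, and the job is handed in when it is done.

```bash
ls; mkdir -p pics; python3 - <<'E'
from bench import state,camera
import cv2
for n in ["scene","side","wrist"]:
    c=camera(n); cv2.imwrite(f"pics/{n}0.png",c["image"]); print(n,c["fx"],c["fy"],c["cx"],c["cy"],c["distortion"]); print(c["extrinsics"])
s=state();print(s)
E
```

```text
pics
scene 499.42392195030163 499.42392195030163 316.6430411119163 241.7177864240298 [-0.09323717  0.          0.          0.          0.        ]
[[ 0.83258003 -0.55383853  0.00856629 -0.46344022]
 [-0.52203736 -0.78975594 -0.32212194  0.32402041]
 [ 0.18516881  0.26372037 -0.94665943  0.85691914]
 [ 0.          0.          0.          1.        ]]
side 497.25028362675187 497.25028362675187 317.742014360493 249.00630826634284 [-0.13922283  0.          0.          0.          0.        ]
[[-0.77793757 -0.62824325  0.01111539  0.44053099]
 [-0.35096728  0.41978457 -0.83702024  0.27518701]
 [ 0.52118625 -0.65505063 -0.54705901  0.46776852]
 [ 0.          0.          0.          1.        ]]
wrist 334.80047723766796 334.80047723766796 320.18648424958224 236.5831893020784 [-0.05262916  0.          0.          0.          0.        ]
[[ 0.35258615  0.93577786 -0.00167472 -0.54959016]
 [ 0.89012497 -0.33483162  0.30913643 -0.04035342]
 [ 0.28872228 -0.11048793 -0.95101623  0.38013346]
 [ 0.          0.          0.          1.        ]]
{'clock': 0.15, 'qpos': array([ 1.20998434e+00,  8.73293592e-02,  1.75327183e-01,  1.65982194e+00,
       -1.97605638e-06,  1.57081292e+00]), 'qd': array([ 0.00237406, -0.00253672,  0.00170863, -0.00058454, -0.00138666,
        0.00157148]), 'effort': array([-6.10546449e-04, -5.20761931e+01,  4.65044260e+01,  1.38877091e-02,
       -1.05099204e-05,  6.63304633e-06]), 'eef_pos': array([0.19410543, 0.5144164 , 0.23075401]), 'eef_rot': array([ 2.58351299e+00,  1.78644353e+00, -1.32586877e-03]), 'ft_force': array([-0.25495353,  0.10484964, -0.23377655]), 'torque': array([ 0.02438935, -0.03753513,  0.00613487]), 'width': 0.08588530949479277}
```

View pics/scene0.png

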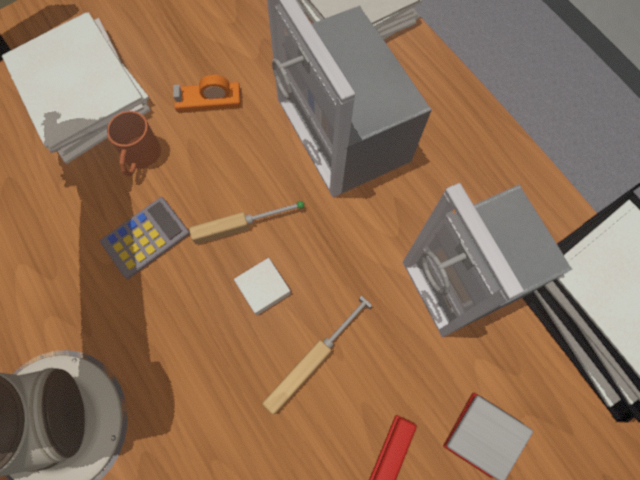

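View pics/side0.png

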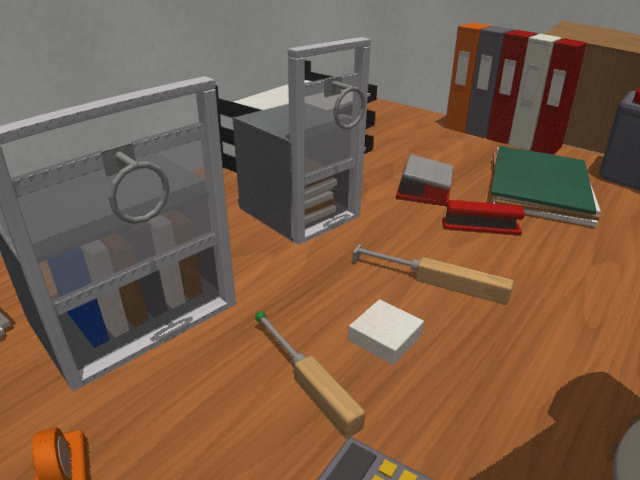

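View pics/wrist0.png

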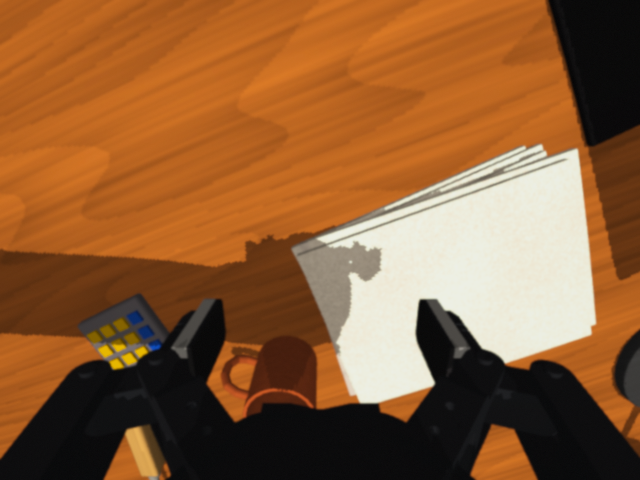

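The scene view shows the hook pole with its handle from (270,408) to (328,345) and its hook at (366,302). The wide cabinet is upper left, with its ring near (285,68) in scene and (140,192) in side. I'll zoom in next.

```bash
cat > h.py <<'E'
import numpy as np,cv2
from bench import state,camera
from scipy.spatial.transform import Rotation as R
def ray(c,uv):
    K=np.array([[c["fx"],0,c["cx"]],[0,c["fy"],c["cy"]],[0,0,1.]])
    p=cv2.undistortPoints(np.array(uv,float).reshape(-1,1,2),K,np.array(c["distortion"],float)).reshape(-1,2)
    E=np.array(c["extrinsics"]);d=np.c_[p,np.ones(len(p))]@E[:3,:3]
    return -E[:3,:3].T@E[:3,3],d/np.linalg.norm(d,axis=1)[:,None]
def onz(c,uv,z):
    o,d=ray(c,uv);return o+d*((z-o[2])/d[:,2])[:,None]
def tri(cs,uvs):
    A=0;b=0
    for c,uv in zip(cs,uvs):
        o,d=ray(c,uv);P=np.eye(3)-np.outer(d[0],d[0]);A=A+P;b=b+P@o
    return np.linalg.solve(A,b)
def proj(c,p):
    K=np.array([[c["fx"],0,c["cx"]],[0,c["fy"],c["cy"]],[0,0,1.]]);E=np.array(c["extrinsics"])
    return cv2.projectPoints(np.array(p,float).reshape(-1,3),cv2.Rodrigues(E[:3,:3])[0],E[:3,3],K,np.array(c["distortion"],float))[0].reshape(-1,2)
def crop(img,x,y,w,h,s,fn):
    cv2.imwrite(fn,cv2.resize(img[y:y+h,x:x+w],None,fx=s,fy=s,interpolation=cv2.INTER_CUBIC))
E
python3 - <<'E'
from h import *
a=cv2.imread('pics/scene0.png');b=cv2.imread('pics/side0.png')
crop(a,250,285,150,140,4,'pics/z1.png')
crop(b,0,60,260,330,1.8,'pics/z2.png')
crop(a,250,0,190,200,3,'pics/z3.png')
crop(b,340,220,190,100,4,'pics/z4.png')
E
```

```text
(no output)
```

View pics/z1.png

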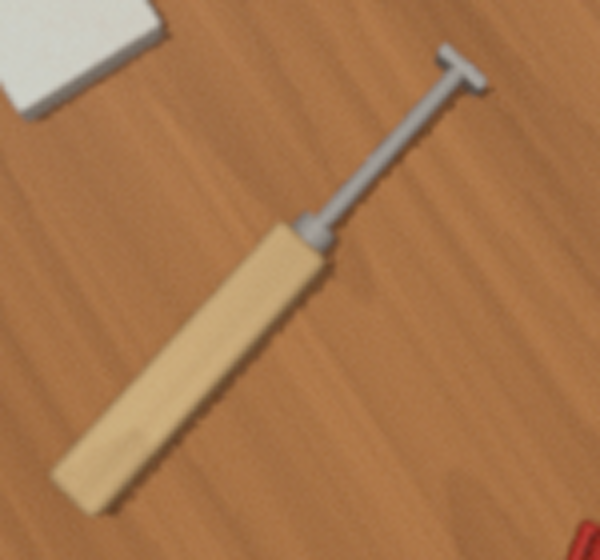

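View pics/z2.png

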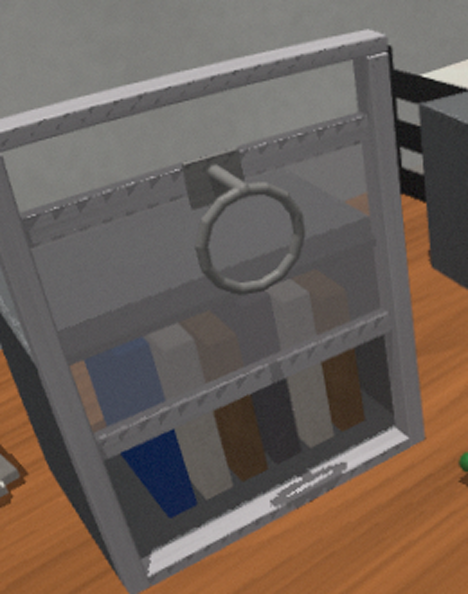

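View pics/z3.png

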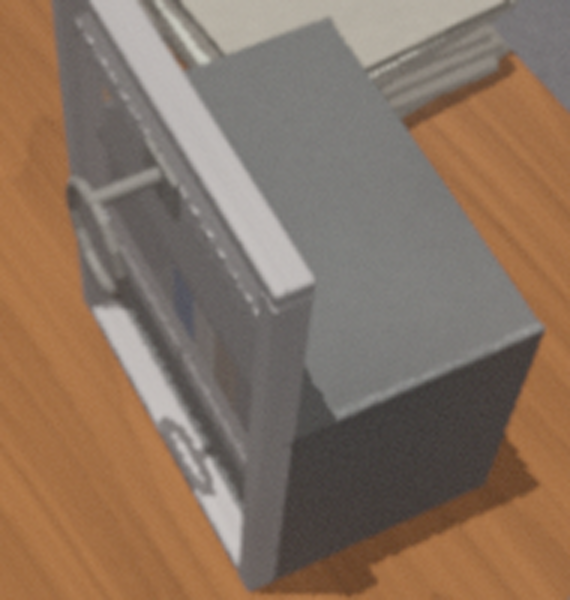

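View pics/z4.png

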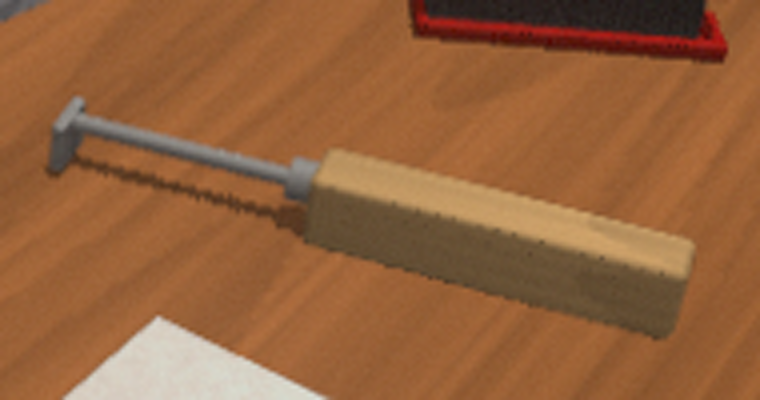

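```bash
python3 - <<'E'
from h import *
a=camera("scene");b=camera("side")
f=lambda p,s,o:[((np.array(q)+.5)/s-.5+o) for q in p]
h=f([(52,475),(93,515),(326,258),(285,222)],4,np.array([250,285]))
H=onz(a,h,.034);print("handle",H)
print(np.linalg.norm(H[0]-H[3]),np.linalg.norm(H[1]-H[2]),np.linalg.norm(H[0]-H[1]))
t=f([(443,47),(484,86),(463,68)],4,np.array([250,285]));print("T",onz(a,t,.026))
rear=(H[0]+H[1])/2;fr=(H[2]+H[3])/2;d=fr-rear;d/=np.linalg.norm(d);print("dir",d,np.degrees(np.arctan2(d[1],d[0])), "origin",rear+.1*d,fr-.05*d)
p=f([(135,592),(424,440)],1.8,np.array([0,60]));P=onz(b,p,0);print("post side",P,np.linalg.norm(P[0]-P[1]))
p=f([(252,588),(85,300)],3,np.array([250,0]));print("post scene",onz(a,p,0))
s=f([(250,238)],1.8,np.array([0,60]));
for u in [(97,235),(100,240),(93,232)]:
  q=f([u],3,np.array([250,0])); X=tri([a,b],[q,s]);print("ring",X,proj(a,X)-q,proj(b,X)-s)
d=P[0]-P[1]; print("yaw", np.degrees(np.arctan2(d[1],d[0]))-90)
E
```

```text
handle [[ 0.33176758 -0.17143294  0.034     ]
 [ 0.33757124 -0.1949171   0.034     ]
 [ 0.48056751 -0.15965842  0.034     ]
 [ 0.47434706 -0.1366315   0.034     ]]
0.14676528031195696 0.14727902094517847 0.024190664999320054
T [[ 0.57934118 -0.10970248  0.026     ]
 [ 0.58446898 -0.1348365   0.026     ]
 [ 0.58131978 -0.12274196  0.026     ]]
dir [0.97120043 0.238264   0.        ] 13.784102769326388 origin [ 0.43178945 -0.15934862  0.034     ] [ 0.42889726 -0.16005816  0.034     ]
post side [[0.68721098 0.34229105 0.        ]
 [0.6538021  0.09040224 0.        ]] 0.25409471559163255
post scene [[0.65891399 0.09196277 0.        ]
 [0.68665476 0.34697566 0.        ]]
ring [0.6351404  0.22340228 0.24747787] [[-0.13246535  0.67362067]] [[-0.90988397 -0.5095457 ]]
ring [0.63621855 0.22182253 0.24589467] [[ 0.00384843 -0.01960735]] [[0.02646022 0.01472245]]
ring [0.63345102 0.22481845 0.24887142] [[-0.1988422   1.01236687]] [[-1.37057235 -0.76994662]]
yaw -7.555240584307214
```

```bash
cat >> h.py <<'E'
def go(pos,yaw,Rw=None):
    """yaw (deg) of tool x, tool z down"""
    s=state();y=np.radians(yaw);x=np.array([np.cos(y),np.sin(y),0]);z=np.array([0,0,-1.])
    T=np.c_[x,np.cross(z,x),z]
    if Rw is not None:T=Rw
    C=R.from_rotvec(s["eef_rot"]).as_matrix()
    w=R.from_matrix(C.T@T).as_rotvec();t=C.T@(np.array(pos)-s["eef_pos"])
    print("clk %.2f"%s["clock"],"pos",s["eef_pos"].round(4),"yaw %.1f"%np.degrees(np.arctan2(C[1,0],C[0,0])),"q",s["qpos"].round(2),"F",s["ft_force"].round(2),"tq",s["torque"].round(2),"w %.4f"%s["width"])
    print("delta w",w.round(4),"t",t.round(4))
E
python3 -c "
from h import *
go([.431,-.1595,.2],103.8)"
```

```text
clk 0.25 pos [0.1941 0.5145 0.2309] yaw 69.3 q [1.21 0.09 0.18 1.66 0.   1.57] F [ 0.09 -0.07 -0.15] tq [-0.03  0.02 -0.  ] w 0.0855
delta w [-2.000e-04  7.000e-04 -6.016e-01] t [-0.547   0.4596  0.0313]
```

```bash
python3 -m jog '[[0,0,-0.1,-0.045,0.038,0,0.0854],[0,0,-0.2,-0.09,0.076,0,0.0854],[0,0,-0.3,-0.135,0.114,0,0.0854],[0,0,-0.4,-0.18,0.152,0.005,0.0854],[0,0,-0.5,-0.225,0.19,0.01,0.0854]]'; python3 -c "
from h import *
go([.431,-.1595,.2],103.8)"
```

```text
clock: 0.88
eef_pos: [0.2927, 0.2353, 0.2212]
eef_rot: [2.057, 2.374, 0.001]
ft_force: [0.7, -0.0, 0.7]
width: 0.0855
clk 0.88 pos [0.2927 0.2353 0.2212] yaw 98.2 q [ 0.68 -0.33 -0.22  1.68 -0.    0.53] F [ 0.69 -0.03  0.65] tq [-0.01 -0.02  0.02] w 0.0855
delta w [ 0.0007 -0.0002 -0.0977] t [-0.4105  0.0806  0.0211]
```

```bash
python3 -m jog '[[0,0,-0.1,-0.06,0.012,0,0.0854],[0,0,-0.1,-0.12,0.024,0.005,0.0854],[0,0,-0.1,-0.18,0.036,0.01,0.0854],[0,0,-0.1,-0.24,0.048,0.015,0.0854],[0,0,-0.1,-0.3,0.06,0.02,0.0854]]';python3 -c "
from h import *
go([.431,-.1595,.13],103.8)"
```

```text
clock: 1.5
eef_pos: [0.3938, -0.0539, 0.2014]
eef_rot: [1.94, 2.47, 0.001]
ft_force: [1.3, 1.2, 0.1]
width: 0.0852
clk 1.50 pos [ 0.3938 -0.0539  0.2014] yaw 103.7 q [-0.14 -0.29 -0.23  1.63  0.   -0.38] F [1.31 1.16 0.1 ] tq [ 0.12 -0.07  0.04] w 0.0852
delta w [ 0.0011  0.0003 -0.002 ] t [-0.1114  0.0111  0.0714]
```

```bash
python3 -m jog '[[0,0,0,-0.055,0.005,0.015,0.0854],[0,0,0,-0.111,0.011,0.03,0.0854],[0,0,0,-0.111,0.011,0.07,0.0854],[0,0,0,-0.111,0.011,0.07,0.0854]]';python3 - <<'E'
from h import *
go([.431,-.1595,.01],103.8)
c=camera("wrist");cv2.imwrite("pics/w1.png",c["image"])
d=np.array([np.cos(np.radians(13.8)),np.sin(np.radians(13.8)),0]);O=np.array([.4295,-.1597,0])
print(proj(c,[O-.1*d+[0,0,.034],O+.05*d+[0,0,.034],O+.157*d+[0,0,.026]]))
E
```

```text
clock: 2.0
eef_pos: [0.4288, -0.1569, 0.1287]
eef_rot: [-1.939, -2.465, 0.003]
ft_force: [-0.3, 0.3, 0.4]
width: 0.0851
clk 2.00 pos [ 0.4288 -0.1569  0.1287] yaw 103.6 q [-0.35 -0.15 -0.25  1.47  0.   -0.59] F [-0.28  0.33  0.41] tq [ 0.04 -0.01  0.01] w 0.0851
delta w [-0.0045 -0.0031 -0.003 ] t [-0.0034  0.002   0.1187]
[[314.77383771  96.61598035]
 [316.13646056 299.76097728]
 [316.9700061  398.47941938]]
```

View pics/w1.png

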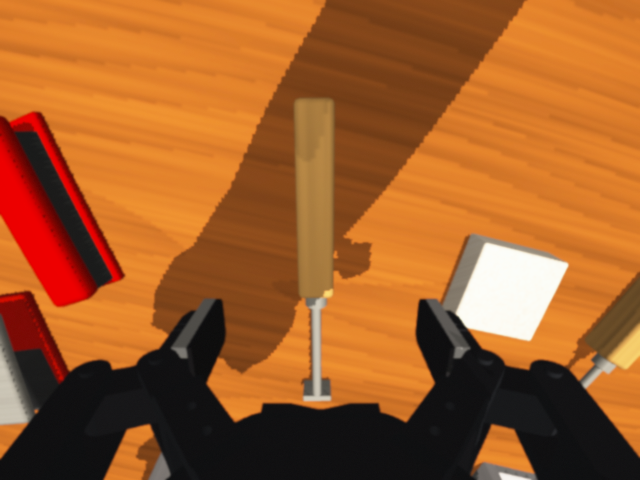

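The wrist view agrees with the predicted pole pose to 1–2 px (handle 97–298 rows at column 315, hook at row 395). I'm going down with the fingers partly closed so they clear the note block.

```bash
python3 -m jog '[[0,0,0,-0.003,0.002,0.03,0.05],[0,0,0,-0.003,0.002,0.06,0.05],[0,0,0,-0.003,0.002,0.09,0.05],[0,0,0,-0.003,0.002,0.11,0.05],[0,0,0,-0.003,0.002,0.121,0.05]]' 60;python3 -m jog '[[0,0,0,0,0,0,0.05],[0,0,0,0,0,0,0.05]]';python3 -c "
from h import *
go([.431,-.1593,.006],103.8)"
```

```text
clock: 2.68
eef_pos: [0.4339, -0.159, 0.0113]
eef_rot: [1.938, 2.471, 0.001]
ft_force: [-0.1, 0.2, 1.0]
width: 0.0501
clock: 2.92
eef_pos: [0.434, -0.1595, 0.0117]
eef_rot: [1.939, 2.47, 0.001]
ft_force: [0.0, -1.1, 0.6]
width: 0.05
clk 2.92 pos [ 0.434  -0.1595  0.0117] yaw 103.7 q [-0.35 -0.1  -0.43  1.23  0.   -0.59] F [ 0.04 -1.13  0.61] tq [ 0.03 -0.02  0.03] w 0.0500
delta w [ 0.0015  0.001  -0.0013] t [ 0.0009 -0.0028  0.0057]
```

```bash
python3 -m jog '[[0,0,0,0.001,-0.002,0.005,0.05],[0,0,0,0.001,-0.002,0.005,0.02],[0,0,0,0.001,-0.002,0.005,0.015],[0,0,0,0.001,-0.002,0.005,0.015],[0,0,0,0.001,-0.002,0.005,0.015]]' 110; python3 -m jog '[[0,0,0,0,0,0,0.015],[0,0,0,0,0,0,0.015]]'; python3 -c "
from h import *
go([.431,-.1593,.15],103.8)"
```

```text
clock: 3.55
eef_pos: [0.4311, -0.1591, 0.0056]
eef_rot: [1.94, 2.47, -0.0]
ft_force: [-2.1, -0.3, 5.7]
width: 0.0265
clock: 3.8
eef_pos: [0.4311, -0.1591, 0.0056]
eef_rot: [1.94, 2.47, -0.0]
ft_force: [-2.5, -0.2, 6.0]
width: 0.0265
clk 3.80 pos [ 0.4311 -0.1591  0.0056] yaw 103.7 q [-0.35 -0.1  -0.45  1.22 -0.   -0.59] F [-2.48 -0.2   6.02] tq [0.13 0.39 0.03] w 0.0265
delta w [ 0.0002  0.0003 -0.0017] t [-2.000e-04 -1.000e-04 -1.444e-01]
```

```bash
python3 -m jog '[[0,0,0,0,0,-0.03,0.015],[0,0,0,0.0,-0.015,-0.08,0.015],[0,0,0,0,-0.035,-0.13,0.015],[0,0,0,0,-0.05,-0.18,0.015],[0,0,0,0,-0.05,-0.215,0.015]]';python3 -m jog '[[0,0,0,0,0,0,0.015]]'; python3 - <<'E'
from h import *
go([.39,.246,.237],83.1)
b=camera("side");a=camera("scene");cv2.imwrite("pics/s2.png",a["image"]);cv2.imwrite("pics/d2.png",b["image"])
print(onz(b,[(298,240),(361,216)],0))
E
```

```text
clock: 4.42
eef_pos: [0.3819, -0.1711, 0.2225]
eef_rot: [1.94, 2.468, 0.001]
ft_force: [1.2, 0.1, -1.7]
width: 0.0265
clock: 4.55
eef_pos: [0.3833, -0.1713, 0.2226]
eef_rot: [1.938, 2.467, 0.002]
ft_force: [0.5, -1.2, -1.8]
width: 0.0262
clk 4.55 pos [ 0.3833 -0.1713  0.2226] yaw 103.7 q [-0.42 -0.23 -0.14  1.66  0.   -0.66] F [ 0.49 -1.15 -1.84] tq [-0.02 -0.07 -0.03] w 0.0262
delta w [0.0037 0.0018 0.3593] t [ 0.4038  0.1053 -0.0151]
[[ 0.70043221 -0.10895972  0.        ]
 [ 0.66337864 -0.25636465  0.        ]]
```

View pics/d2.png

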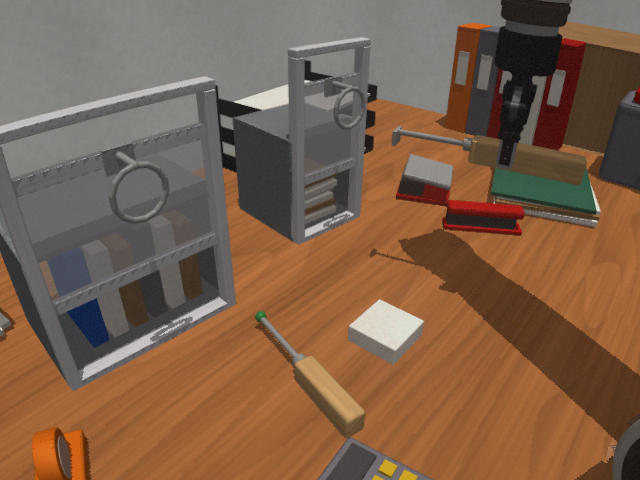

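View pics/s2.png

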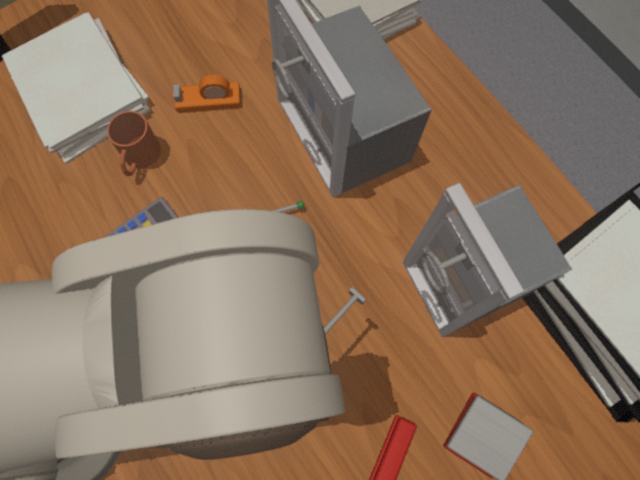

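Pole is held level, hook seen at (396,138) in side. Next I'll carry it to in front of the wide ring.

```bash
python3 -m jog '[[0,0,0,0.05,0.0,-0.01,0.015],[0,0,0.05,0.11,0.01,-0.015,0.015],[0,0,0.1,0.17,0.02,-0.015,0.015],[0,0,0.15,0.23,0.035,-0.015,0.015],[0,0,0.2,0.29,0.06,-0.015,0.015]]';python3 -m jog '[[0,0,0,0,0,0,0.015]]'; python3 -c "
from h import *
go([.39,.246,.237],83.1)"
```

```text
clock: 5.28
eef_pos: [0.3707, 0.1246, 0.2339]
eef_rot: [-2.179, -2.263, 0.002]
ft_force: [1.3, -0.4, -2.3]
width: 0.0264
clock: 5.4
eef_pos: [0.3708, 0.1264, 0.233]
eef_rot: [-2.169, -2.27, 0.004]
ft_force: [-1.4, -0.9, -1.4]
width: 0.0264
clk 5.40 pos [0.3708 0.1264 0.233 ] yaw 92.6 q [ 0.33 -0.28 -0.16  1.7   0.    0.28] F [-1.39 -0.87 -1.35] tq [0.02 0.01 0.07] w 0.0264
delta w [-0.0034  0.0007  0.1662] t [ 0.1186  0.0246 -0.0041]
```

```bash
python3 -m jog '[[0,0,0.08,0.06,0.012,-0.002,0.015],[0,0,0.166,0.118,0.025,-0.004,0.015],[0,0,0.166,0.118,0.025,-0.004,0.015],[0,0,0.166,0.118,0.025,-0.004,0.015]]'; python3 - <<'E'
from h import *
go([.437,.246,.237],83.1)
b=camera("side");a=camera("scene");cv2.imwrite("pics/s3.png",a["image"]);cv2.imwrite("pics/d3.png",b["image"])
s=state();C=R.from_rotvec(s["eef_rot"]).as_matrix()
P=s["eef_pos"]+.1503*C[:,1]-C[:,2]*.0164 if C[0,1]>0 else None
print(C.round(3));print("hook pred",P,proj(a,P),proj(b,P))
crop(b["image"],90,130,260,200,3,"pics/d3z.png");crop(a["image"],230,30,140,140,4,"pics/s3z.png")
E
```

```text
clock: 5.9
eef_pos: [0.3917, 0.2407, 0.238]
eef_rot: [-2.357, -2.077, 0.004]
ft_force: [-0.1, -0.7, -1.6]
width: 0.0267
clk 5.90 pos [0.3917 0.2407 0.238 ] yaw 82.8 q [ 0.55 -0.12 -0.02  1.68 -0.    0.68] F [-0.08 -0.68 -1.58] tq [-0.    0.02 -0.04] w 0.0267
delta w [-0.0019  0.0019 -0.0056] t [0.0109 0.0443 0.0009]
[[ 0.127  0.992 -0.001]
 [ 0.992 -0.127 -0.001]
 [-0.001 -0.001 -1.   ]]
hook pred [0.54100109 0.22111958 0.25519826] [[231.47524559 104.19013091]] [[194.51304996 211.45977501]]
```

View pics/d3z.png

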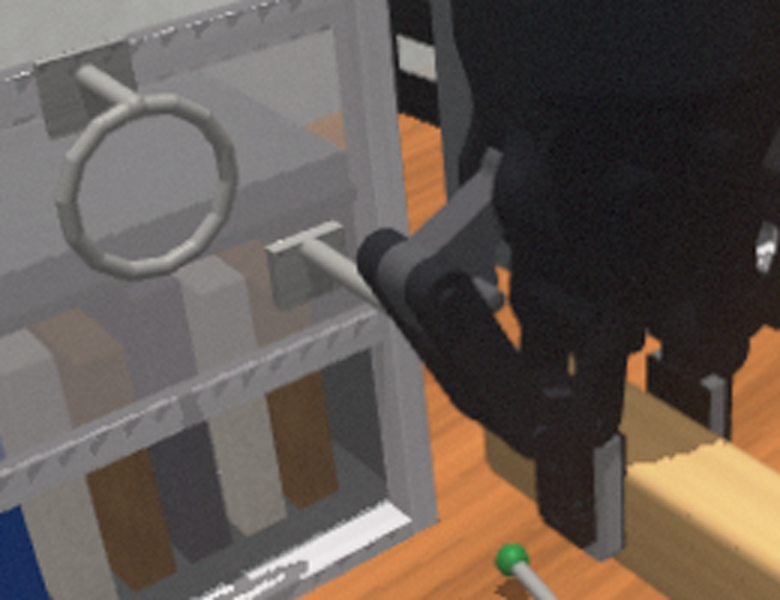

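View pics/s3z.png

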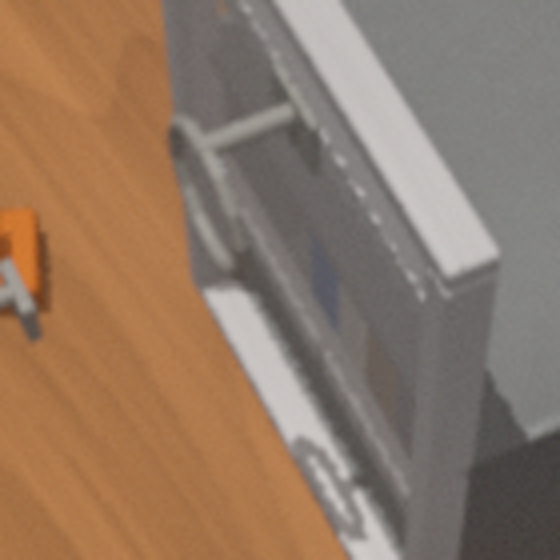

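```bash
python3 -c "
from h import *
go([.4672,.2429,.237],83.1)"; python3 -m jog '[[0,0,-0.005,0.011,0.035,0.001,0.015],[0,0,-0.005,0.011,0.074,0.001,0.015],[0,0,-0.005,0.011,0.074,0.001,0.015],[0,0,-0.005,0.011,0.074,0.001,0.015]]'; python3 - <<'E'
from h import *
go([.5007,.2389,.237],83.1)
b=camera("side");a=camera("scene")
s=state();C=R.from_rotvec(s["eef_rot"]).as_matrix()
P=s["eef_pos"]+.1503*C[:,1]-C[:,2]*.0164
print("hook pred",P,proj(a,P),proj(b,P))
crop(b["image"],60,120,200,150,4,"pics/d4z.png");crop(a["image"],230,30,140,140,4,"pics/s4z.png")
E
```

```text
clk 6.00 pos [0.3919 0.2403 0.2389] yaw 82.7 q [ 0.55 -0.12 -0.02  1.68 -0.    0.68] F [ 0.66  0.25 -1.15] tq [ 0.04 -0.01  0.  ] w 0.0262
delta w [-0.0006  0.0007 -0.0074] t [0.0122 0.0743 0.0018]
clock: 6.5
eef_pos: [0.4665, 0.2421, 0.2383]
eef_rot: [-2.354, -2.08, 0.001]
ft_force: [0.3, -0.7, -1.4]
width: 0.0263
clk 6.50 pos [0.4665 0.2421 0.2383] yaw 82.9 q [0.48 0.03 0.13 1.67 0.   0.6 ] F [ 0.29 -0.66 -1.39] tq [ 0.01 -0.01  0.04] w 0.0263
delta w [-0.0004  0.0002 -0.0029] t [0.0011 0.0343 0.0013]
hook pred [0.61537767 0.22430819 0.2552079 ] [[270.81183151  80.92024047]] [[146.4626582  190.47106404]]
```

View pics/d4z.png

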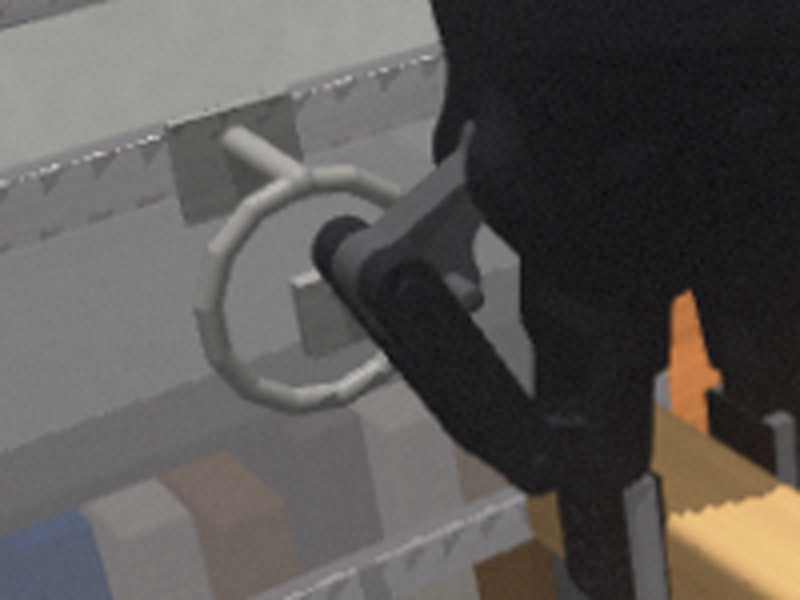

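View pics/s4z.png

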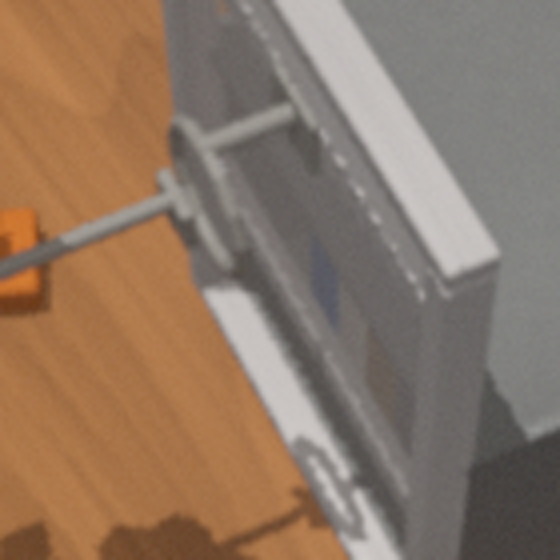

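```bash
cat > ov.py <<'E'
from h import *
import sys
def ov(tag,ring,dx=0,dy=0,dz=0):
    s=state();C=R.from_rotvec(s["eef_rot"]).as_matrix()
    P=s["eef_pos"]+.1503*C[:,1]-C[:,2]*.0164
    u=C[:,1];l=C[:,0];z=-C[:,2];P=P+dx*u+dy*l+dz*z
    box=np.array([P+u*a+l*b+z*c for a in(.002,.008) for b in(-.013,.013) for c in(-.018,.004)])
    th=np.linspace(0,2*np.pi,60);cy=np.array([.12,.993,0])
    for n,(x,y) in {"side":(60,120),"scene":(230,30)}.items():
        c=camera(n);im=cv2.resize(c["image"],None,fx=4,fy=4,interpolation=cv2.INTER_CUBIC)
        f=lambda p:((proj(c,p)+.5)*4-.5).astype(int)
        q=f(box)
        for i in range(8):
            for j in range(i+1,8):
                if bin(i^j).count("1")==1: cv2.line(im,tuple(map(int,q[i])),tuple(map(int,q[j])),(0,0,255),1)
        for r in(.028,.035):
            cv2.polylines(im,[f([ring+r*np.cos(t)*cy+[0,0,r*np.sin(t)] for t in th]).reshape(-1,1,2)],True,(0,255,0),1)
        cv2.imwrite(f"pics/{tag}_{n}.png",im[y*4:y*4+600,x*4:x*4+ (800 if n=="side" else 560)])
E
python3 -c "
from ov import *
ov('o1',np.array([.636,.2225,.2465]))"
```

```text
(no output)
```

View pics/o1_side.png

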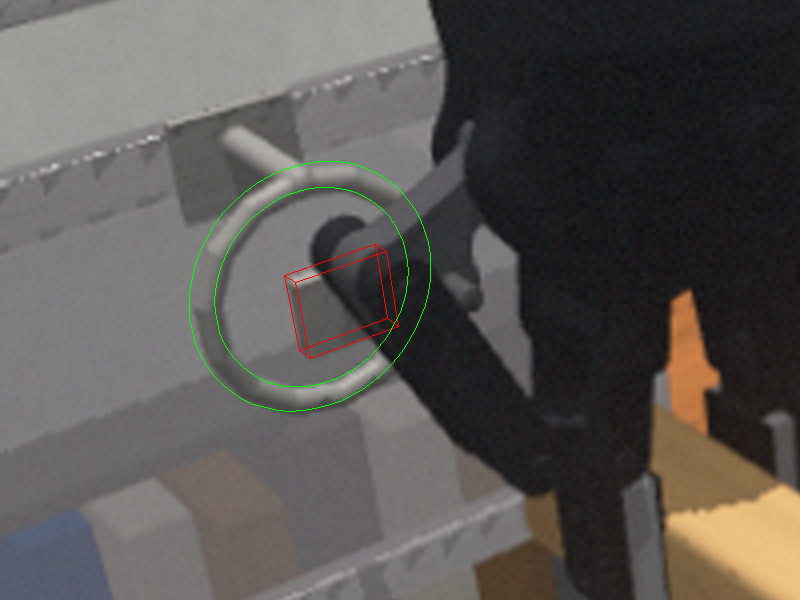

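View pics/o1_scene.png

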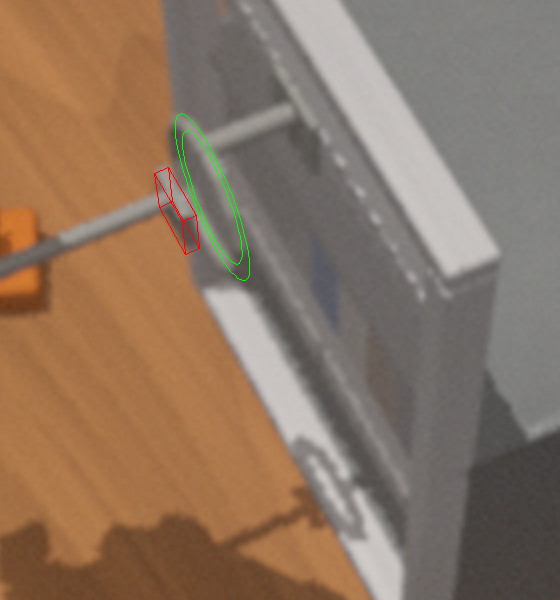

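```bash
python3 -m jog '[[0,0,0,0.001,0.012,0.001,0.015],[0,0,0,0.001,0.024,0.001,0.015],[0,0,0,0.001,0.034,0.001,0.015],[0,0,0,0.001,0.034,0.001,0.015]]'; python3 -c "
from ov import *
go([.5007,.2389,.237],83.1)
ov('o2',np.array([.6345,.2225,.2465]),dx=.0015)"
```

```text
clock: 7.2
eef_pos: [0.5014, 0.2398, 0.2367]
eef_rot: [-2.353, -2.081, 0.001]
ft_force: [0.4, 0.7, -1.4]
width: 0.026
clk 7.20 pos [0.5014 0.2398 0.2367] yaw 83.0 q [ 0.45  0.1   0.2   1.67 -0.    0.57] F [ 0.38  0.74 -1.39] tq [ 0.    0.02 -0.01] w 0.0260
delta w [-0.0007  0.0005 -0.0021] t [-0.001  -0.0006 -0.0003]
```

View pics/o2_side.png

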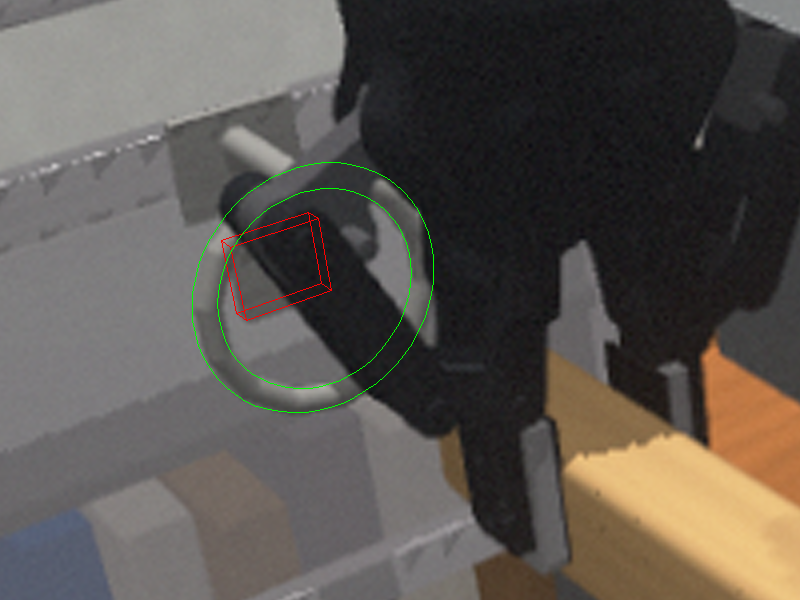

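View pics/o2_scene.png

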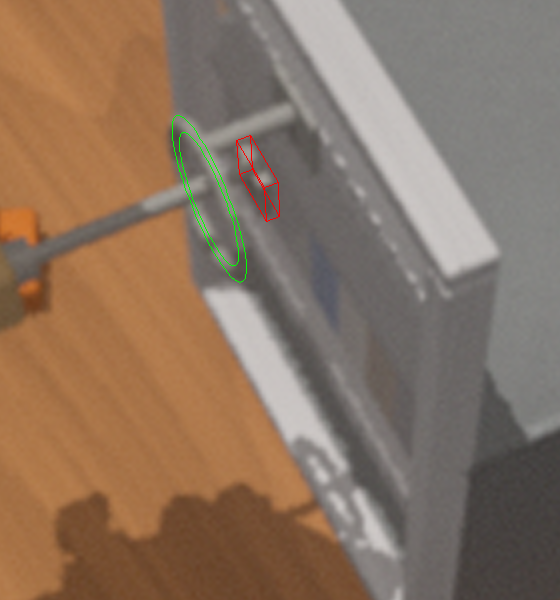

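Lip is through the ring, with no contact force. I'll lower onto the bar in steps.

```bash
python3 -m jog '[[0,0,0,0,0,0.012,0.015],[0,0,0,0,0,0.024,0.015],[0,0,0,0,0,0.03,0.015],[0,0,0,0,0,0.036,0.015]]'; python3 -c "
from ov import *
go([.5007,.2389,.237],83.1)"
python3 -m jog '[[0,0,0,0,0,0.005,0.015],[0,0,0,0,0,0.01,0.015],[0,0,0,0,0,0.015,0.015]]'
python3 -c "
from ov import *
go([.5007,.2389,.237],83.1)
ov('o3',np.array([.6345,.2225,.23]),dx=.0015)"
```

```text
clock: 7.8
eef_pos: [0.5004, 0.24, 0.201]
eef_rot: [2.352, 2.082, -0.0]
ft_force: [-1.6, -0.7, 0.3]
width: 0.0264
clk 7.80 pos [0.5004 0.24   0.201 ] yaw 83.0 q [ 0.45  0.09  0.12  1.6  -0.    0.57] F [-1.56 -0.67  0.3 ] tq [-0.08  0.02 -0.05] w 0.0264
delta w [-0.      0.0001 -0.0013] t [-0.001   0.0004 -0.036 ]
clock: 8.18
eef_pos: [0.5007, 0.24, 0.1861]
eef_rot: [2.353, 2.082, 0.0]
ft_force: [-1.7, -1.1, 0.5]
width: 0.0258
clk 8.18 pos [0.5007 0.24   0.1861] yaw 83.0 q [ 0.45  0.09  0.09  1.57 -0.    0.57] F [-1.67 -1.05  0.52] tq [-0.06  0.03 -0.11] w 0.0258
delta w [ 0.0002 -0.0001 -0.0014] t [-0.0011  0.0002 -0.0509]
```

View pics/o3_side.png

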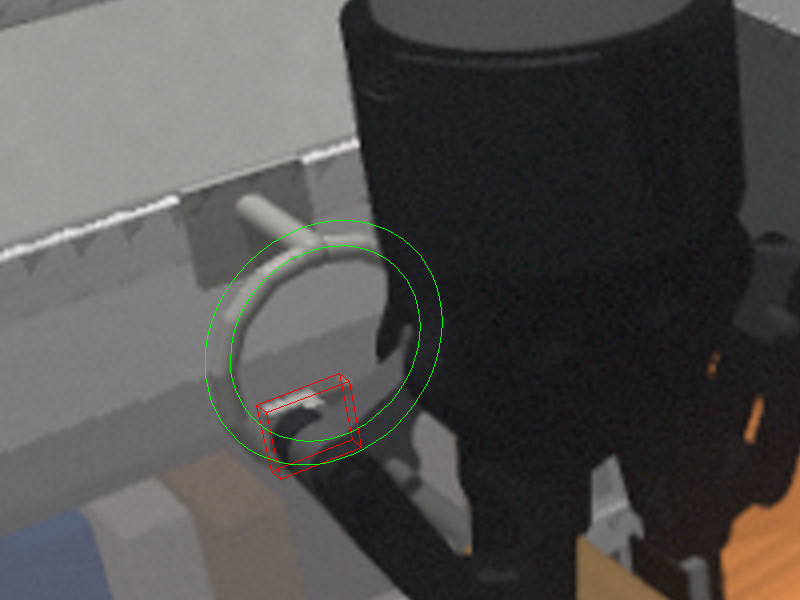

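View pics/o3_scene.png

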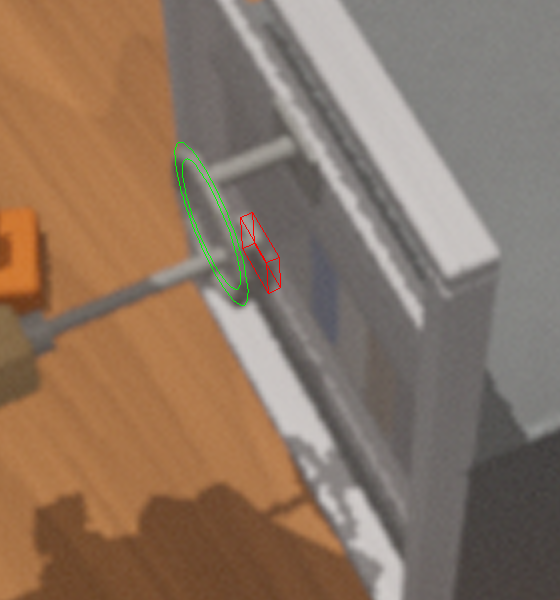

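The sash has followed down about 20 mm with the hook engaged. Continuing the pull.

```bash
python3 -m jog '[[0,0,0,0,0,0.012,0.015],[0,0,0,0,0,0.024,0.015],[0,0,0,0,0,0.036,0.015],[0,0,0,0,0,0.048,0.015],[0,0,0,0,0,0.06,0.015]]'
python3 -m jog '[[0,0,0,0,0,0.006,0.015],[0,0,0,0,0,0.012,0.015],[0,0,0,0,0,0.015,0.015]]'
python3 -c "
from ov import *
go([.5007,.2389,.1046],83.1)
ov('o4',np.array([.6345,.2225,.1515]),dx=.0015)"
```

```text
clock: 8.9
eef_pos: [0.5006, 0.24, 0.1254]
eef_rot: [2.353, 2.082, -0.0]
ft_force: [2.0, -0.1, 1.0]
width: 0.0261
clock: 9.28
eef_pos: [0.5004, 0.2399, 0.1109]
eef_rot: [-2.352, -2.082, 0.001]
ft_force: [-1.3, -0.2, 0.3]
width: 0.0263
clk 9.28 pos [0.5004 0.2399 0.1109] yaw 83.0 q [ 0.45  0.09 -0.06  1.43  0.    0.57] F [-1.3  -0.2   0.29] tq [-0.24 -0.02 -0.11] w 0.0263
delta w [-0.0006  0.0003 -0.0014] t [-0.001   0.0004  0.0063]
```

View pics/o4_scene.png

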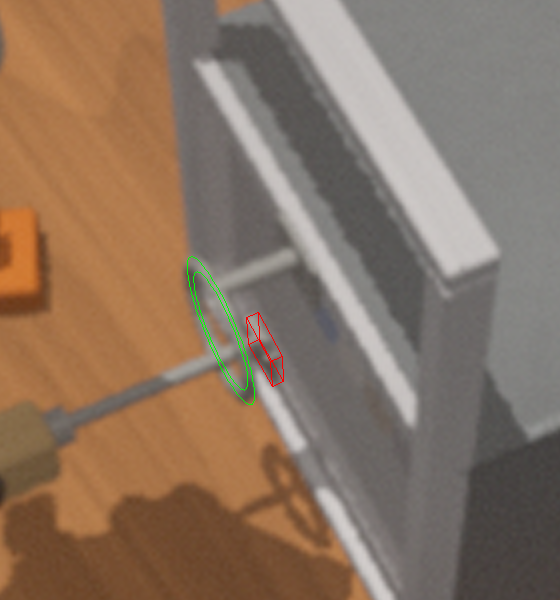

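```bash
python3 -m jog '[[0,0,0,0,0,0.003,0.015],[0,0,0,0,0,0.006,0.015],[0,0,0,0,0,0.006,0.015]]'
python3 -m jog '[[0,0,0,0,0,0.002,0.015],[0,0,0,0,0,0.002,0.015]]'
python3 -m jog '[[0,0,0,0,0,0.002,0.015],[0,0,0,0,0,0.002,0.015]]'
python3 -c "
from ov import *
go([.5007,.2389,.1046],83.1)"
```

```text
clock: 9.75
eef_pos: [0.5006, 0.24, 0.1051]
eef_rot: [-2.352, -2.082, 0.0]
ft_force: [-1.0, 0.1, -1.1]
width: 0.0261
clock: 10.0
eef_pos: [0.5007, 0.2401, 0.1036]
eef_rot: [2.352, 2.082, 0.001]
ft_force: [-2.0, -0.6, 2.2]
width: 0.0264
clock: 10.25
eef_pos: [0.5009, 0.2401, 0.1021]
eef_rot: [2.352, 2.082, 0.002]
ft_force: [-5.3, -0.6, 7.1]
width: 0.0263
clk 10.25 pos [0.5009 0.2401 0.1021] yaw 83.0 q [ 0.45  0.09 -0.07  1.41 -0.    0.57] F [-5.32 -0.57  7.15] tq [-0.27 -0.25 -0.14] w 0.0263
delta w [ 0.0011 -0.0006 -0.0013] t [-0.0013  0.     -0.0025]
```

```bash
python3 -m jog '[[0,0,0,0,0,0.002,0.015],[0,0,0,0,0,0.002,0.015]]'
python3 -c "
from ov import *
go([.5007,.2389,.1046],83.1)
ov('o5',np.array([.6345,.2225,.145]),dx=.0015)
c=camera('side');cv2.imwrite('pics/d5.png',c['image'])"
```

```text
clock: 10.5
eef_pos: [0.5012, 0.2405, 0.1]
eef_rot: [2.352, 2.083, 0.003]
ft_force: [-1.7, 2.1, 5.9]
width: 0.0265
clk 10.50 pos [0.5012 0.2405 0.1   ] yaw 83.1 q [ 0.45  0.09 -0.08  1.4   0.    0.57] F [-1.66  2.12  5.86] tq [ 0.18 -0.7   0.24] w 0.0265
delta w [ 0.0016 -0.0013 -0.0008] t [-0.0016 -0.0003 -0.0046]
```

View pics/d5.png

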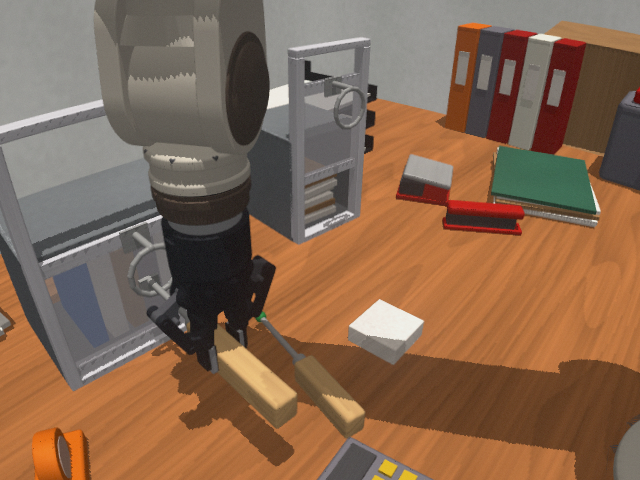

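View pics/o5_scene.png

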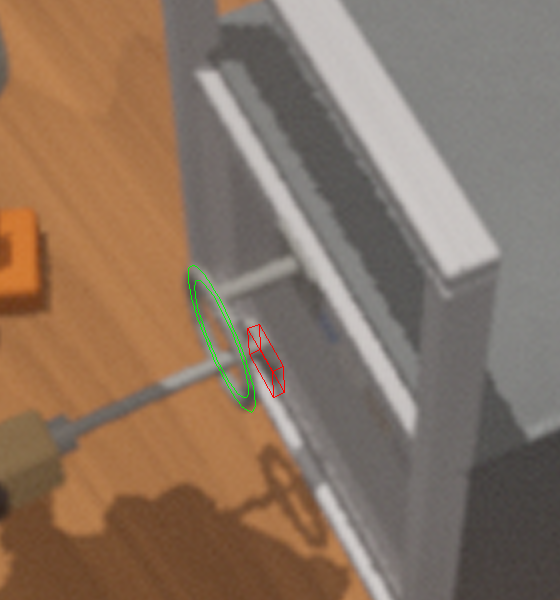

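Ring outline at height 0.145 (the shut position) matches the picture, and the force shows the stop. Raising the hook off the bar.

```bash
python3 -m jog '[[0,0,0,0,0,-0.008,0.015],[0,0,0,0,0,-0.018,0.015],[0,0,0,0,0,-0.026,0.015],[0,0,0,0,0,-0.031,0.015],[0,0,0,0,0,-0.031,0.015]]'
python3 -c "
from ov import *
go([.5007,.2389,.1046],83.1)
ov('o6',np.array([.6345,.2225,.145]),dx=.0015,dz=.005)"
```

```text
clock: 11.28
eef_pos: [0.5008, 0.2401, 0.1307]
eef_rot: [2.352, 2.082, 0.001]
ft_force: [-0.3, 0.3, -1.5]
width: 0.0259
clk 11.28 pos [0.5008 0.2401 0.1307] yaw 83.0 q [ 0.45  0.08 -0.02  1.46  0.    0.57] F [-0.32  0.27 -1.49] tq [-0.05 -0.01 -0.04] w 0.0259
delta w [ 0.0004 -0.0003 -0.0014] t [-0.0012  0.      0.0261]
```

View pics/o6_scene.png

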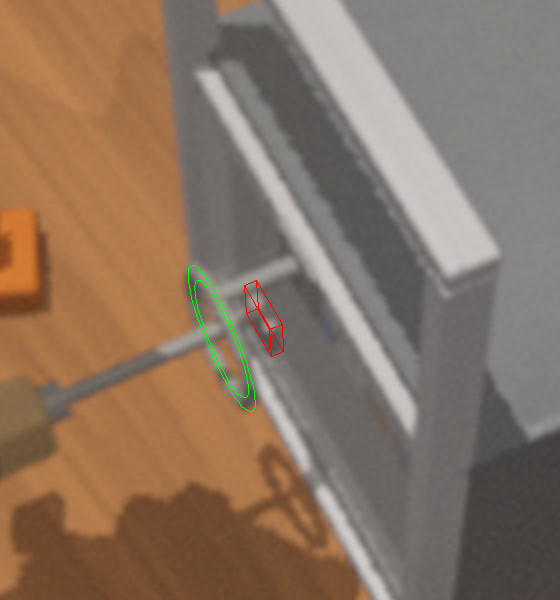

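```bash
python3 -c "
from h import *
b=camera('side');crop(b['image'],60,190,200,150,4,'pics/d6.png')"
```

```text
(no output)
```

View pics/d6.png

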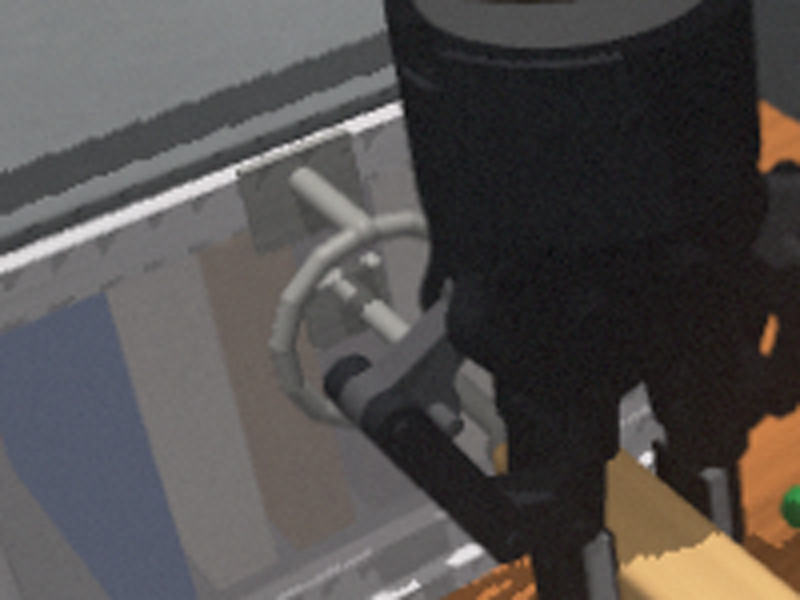

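The side view shows the lip inside the opening, its bottom clear of the lower bar. Backing it out, watching the force.

```bash
python3 -m jog '[[0,0,0,0,-0.008,0,0.015],[0,0,0,0,-0.016,0,0.015],[0,0,0,0,-0.022,0,0.015]]'
python3 -m jog '[[0,0,0,0,-0.012,0,0.015],[0,0,0,0,-0.03,0,0.015],[0,0,0,0,-0.06,0,0.015],[0,0,0,0,-0.07,-0.0,0.015],[0,0,0,0,-0.07,0,0.015]]'
python3 - <<'E'
from h import *
go([.41,.1,.2],90)
b=camera('side');cv2.imwrite('pics/d7.png',b['image']);a=camera('scene');cv2.imwrite('pics/s7.png',a['image'])
s=state();C=R.from_rotvec(s["eef_rot"]).as_matrix()
P=s["eef_pos"]+.1503*C[:,1]-C[:,2]*.0164
print("hook pred",P,proj(a,P),proj(b,P))
E
```

```text
clock: 11.8
eef_pos: [0.4781, 0.2427, 0.1303]
eef_rot: [-2.352, -2.082, 0.0]
ft_force: [-0.1, -0.2, -1.5]
width: 0.0264
clock: 12.42
eef_pos: [0.409, 0.2514, 0.1307]
eef_rot: [2.351, 2.083, 0.002]
ft_force: [-0.1, 0.2, -1.1]
width: 0.0263
clk 12.43 pos [0.409  0.2514 0.1307] yaw 83.1 q [ 0.55 -0.1  -0.2   1.47 -0.    0.67] F [-0.13  0.22 -1.1 ] tq [ 0.02 -0.02  0.03] w 0.0263
delta w [ 0.001  -0.0005 -0.1208] t [-0.1502  0.0193 -0.0694]
hook pred [0.55894212 0.23302491 0.14696703] [[245.90029915 129.79854865]] [[187.76848309 299.31416886]]
```

View pics/d7.png

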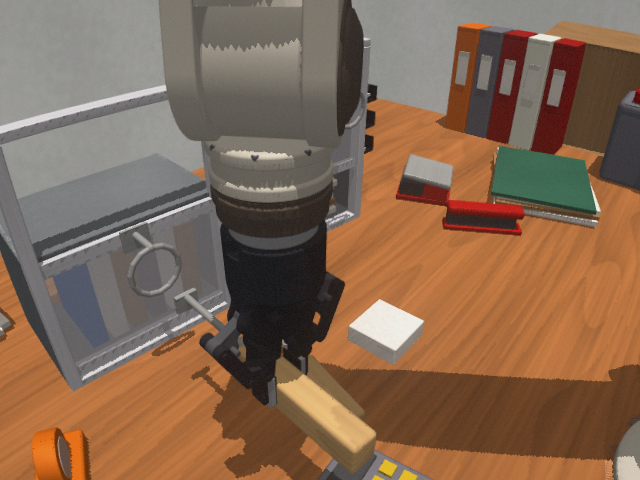

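View pics/s7.png

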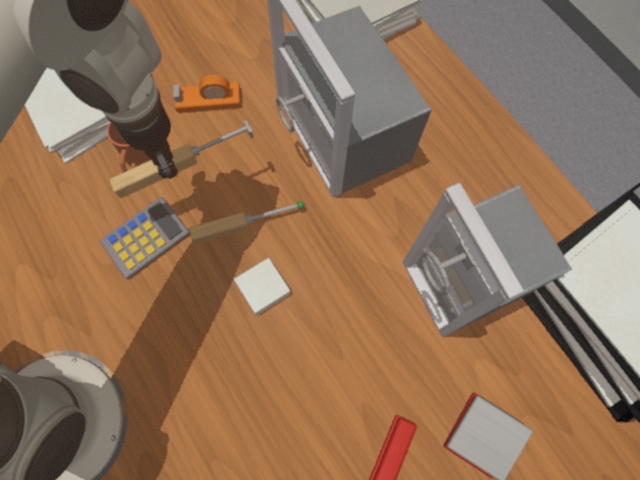

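```bash
python3 - <<'E'
from h import *
b=cv2.imread('pics/d7.png');crop(b,30,210,220,180,3.6,'pics/d7z.png')
a=cv2.imread('pics/s7.png');crop(a,260,60,110,140,4,'pics/s7z.png')
E
```

```text
(no output)
```

View pics/d7z.png

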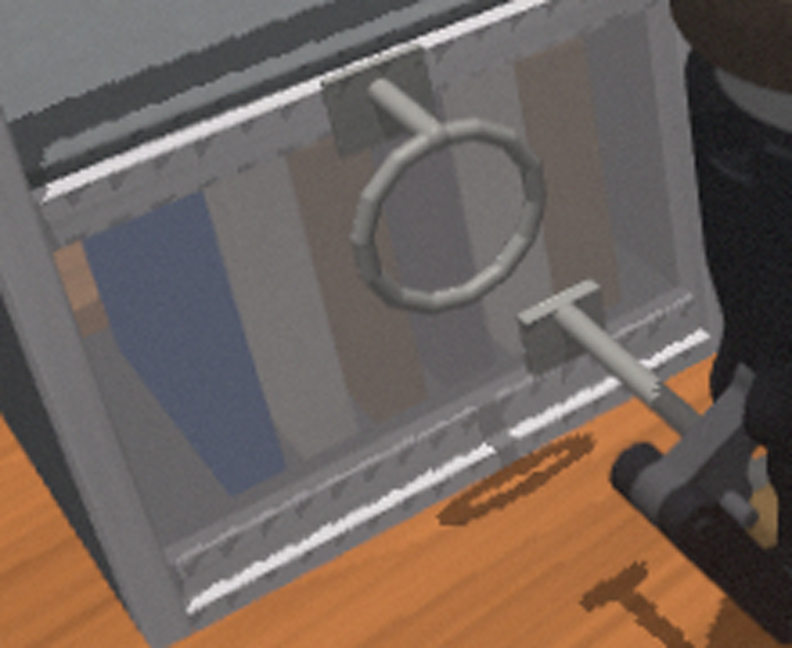

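View pics/s7z.png

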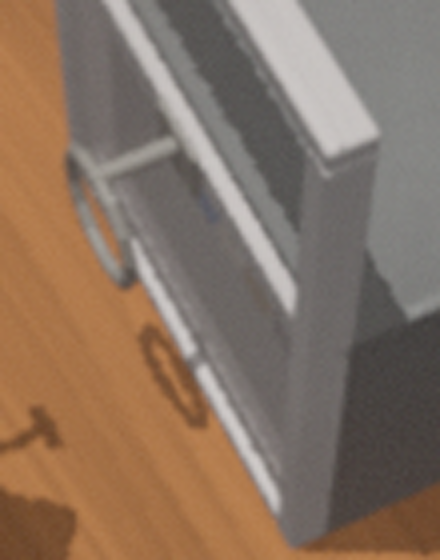

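```bash
python3 - <<'E'
from h import *
a=camera("scene");b=camera("side")
f=lambda q,s,o:[((np.array(q)+.5)/s-.5+np.array(o))]
# side ring center from outer extents: l 352,r 545,t 117,b 312 ; scene: l 66,r 133,t 145,b 288
s=f((448.5,214.5),3.6,(30,210));q=f((99.5,216.5),4,(260,60))
X=tri([a,b],[q,s]);print(X,proj(a,X)-q,proj(b,X)-s)
E
```

```text
[0.63392771 0.22317076 0.14677903] [[-0.03052894  0.10954914]] [[-0.15773113 -0.0765173 ]]
```

Sash is shut: the triangulated ring height is 0.147, against 0.145 ±2 mm expected. The pole is unhooked and slightly pitched up (hook at (185,295) in side). Carrying it back to its original place.

```bash
python3 -m jog '[[0,0,0,0,0,-0.04,0.015],[0,0,0,-0.03,-0.01,-0.08,0.015],[0,0,-0.05,-0.08,-0.025,-0.08,0.015],[0,0,-0.1,-0.14,-0.025,-0.08,0.015],[0,0,-0.15,-0.2,-0.025,-0.08,0.015]]'
python3 -c "
from h import *
go([.39,-.169,.2],103.7)"
```

```text
clock: 13.25
eef_pos: [0.3601, 0.0541, 0.2104]
eef_rot: [2.187, 2.255, 0.001]
ft_force: [1.6, -0.4, -1.7]
width: 0.0265
clk 13.25 pos [0.3601 0.0541 0.2104] yaw 91.8 q [ 0.15 -0.36 -0.26  1.67 -0.    0.12] F [ 1.55 -0.43 -1.69] tq [-0.02 -0.04  0.02] w 0.0265
delta w [ 8.000e-04  2.000e-04 -2.084e-01] t [-0.2239  0.023   0.0105]
```

```bash
python3 -m jog '[[0,0,-0.05,-0.055,0.005,0,0.015],[0,0,-0.1,-0.11,0.01,0,0.015],[0,0,-0.15,-0.165,0.015,0.005,0.015],[0,0,-0.208,-0.222,0.023,0.01,0.015],[0,0,-0.208,-0.222,0.023,0.01,0.015]]'
python3 -m jog '[[0,0,0,0,0.0,0,0.015]]'
python3 - <<'E'
from h import *
go([.431,-.159,.03],103.7)
b=camera('side');crop(b['image'],360,80,260,150,3,'pics/d8.png')
s=state();C=R.from_rotvec(s["eef_rot"]).as_matrix()
for x in (-.1017,.0483,.1503):
  P=s["eef_pos"]+x*C[:,1]-C[:,2]*(.0164 if x>.1 else .0284)
  print("pred",P.round(4),(proj(b,P)-[360,80])*3)
E
```

```text
clock: 13.88
eef_pos: [0.3893, -0.1691, 0.1992]
eef_rot: [-1.95, -2.462, 0.001]
ft_force: [-0.4, -0.3, -1.5]
width: 0.0265
clock: 14.0
eef_pos: [0.3894, -0.1659, 0.2001]
eef_rot: [-1.946, -2.465, 0.0]
ft_force: [0.2, 0.4, -0.5]
width: 0.0258
clk 14.00 pos [ 0.3894 -0.1659  0.2001] yaw 103.4 q [-0.4  -0.22 -0.18  1.62  0.   -0.64] F [ 0.21  0.41 -0.45] tq [-0.01 -0.05  0.04] w 0.0258
delta w [-0.0006 -0.0007 -0.0048] t [-0.0031  0.0422  0.1701]
pred [ 0.2906 -0.1891  0.2287] [[647.59653144 281.87627833]]
pred [ 0.4365 -0.154   0.2287] [[310.45193696 214.32672871]]
pred [ 0.5357 -0.1302  0.2167] [[ 96.91752521 198.84811897]]
```

View pics/d8.png

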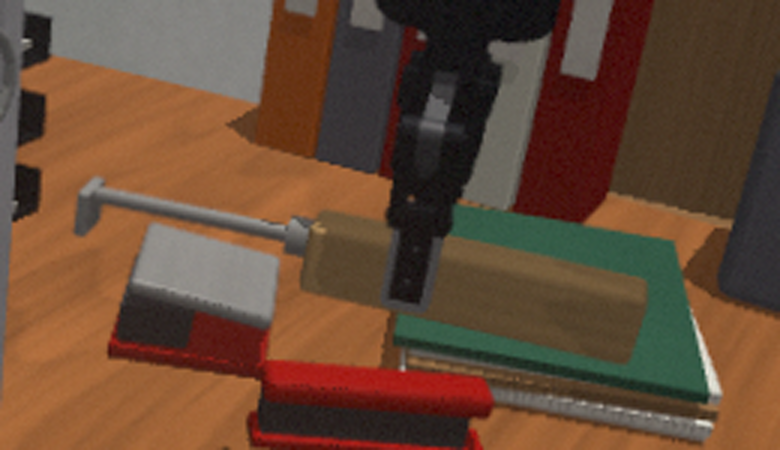

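```bash
python3 -m jog '[[0,0,0,-0.002,0.02,0.05,0.015],[0.03,0,-0.005,-0.003,0.042,0.1,0.015],[0.03,0,-0.005,-0.003,0.042,0.14,0.015],[0.03,0,-0.005,-0.003,0.042,0.17,0.015],[0.03,0,-0.005,-0.003,0.042,0.182,0.015]]'
python3 -m jog '[[0,0,0,0,0,0.004,0.015],[0,0,0,0,0,0.006,0.015],[0,0,0,0,0,0.008,0.015]]'
python3 - <<'E'
from h import *
go([.431,-.159,.0056],103.7)
b=camera('side');crop(b['image'],330,200,220,130,3.5,'pics/d9.png')
E
```

```text
clock: 14.68
eef_pos: [0.4304, -0.1572, 0.017]
eef_rot: [-1.923, -2.458, 0.038]
ft_force: [0.7, 0.0, -2.0]
width: 0.0263
clock: 15.05
eef_pos: [0.4315, -0.1589, 0.0113]
eef_rot: [-1.928, -2.459, 0.036]
ft_force: [0.5, -0.9, -1.3]
width: 0.0265
clk 15.05 pos [ 0.4315 -0.1589  0.0113] yaw 103.8 q [-0.34 -0.08 -0.41  1.26 -0.02 -0.58] F [ 0.51 -0.88 -1.29] tq [-0.   -0.02  0.06] w 0.0265
delta w [-0.0284  0.001   0.002 ] t [ 0.0001 -0.0003  0.0057]
```

View pics/d9.png

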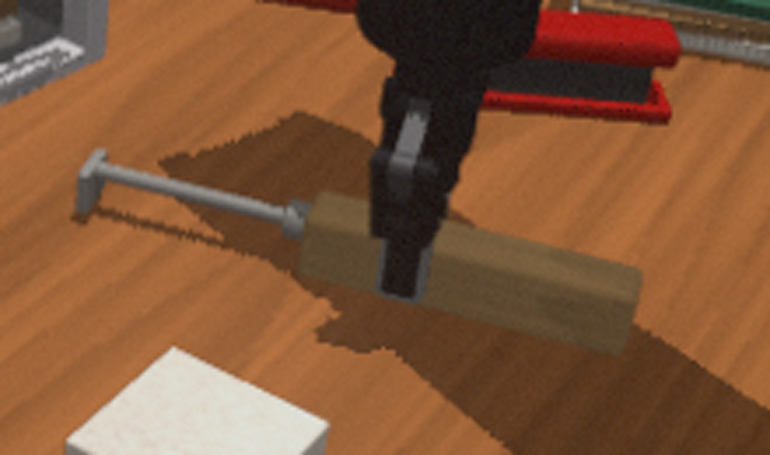

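Nearly down and level. I'll lower in 2 mm steps until contact.

```bash
python3 -m jog '[[0,0,0,0,0,0.002,0.015],[0,0,0,0,0,0.003,0.015],[0,0,0,0,0,0.003,0.015]]'
python3 -m jog '[[0,0,0,0,0,0.002,0.015],[0,0,0,0,0,0.002,0.015]]'
```

```text
clock: 15.48
eef_pos: [0.4306, -0.1588, 0.0072]
eef_rot: [-1.926, -2.458, 0.037]
ft_force: [-0.6, 0.6, -1.7]
width: 0.0268
clock: 15.72
eef_pos: [0.4307, -0.1589, 0.0059]
eef_rot: [-1.927, -2.458, 0.037]
ft_force: [-2.5, 0.7, 5.0]
width: 0.0265
```

Contact (about 6 N). Opening moderately, then lifting clear.

```bash
python3 -m jog '[[0,0,0,0,0,0,0.02],[0,0,0,0,0,0,0.03],[0,0,0,0,0,0,0.04],[0,0,0,0,0,0,0.05],[0,0,0,0,0,0,0.05]]' 20
python3 -m jog '[[0,0,0,0,0,0,0.05],[0,0,0,0,0,-0.01,0.05],[0,0,0,0,0,-0.04,0.05],[0,0,0,0,0,-0.1,0.05],[0,0,0,0,0,-0.15,0.05]]'
python3 -m jog '[[0,0,0,-0.0,-0.06,0,0.05],[0,0,0,0,-0.12,0,0.05],[0,0,0,0,-0.12,0,0.05],[0,0,0,0,-0.12,0,0.05]]'
python3 - <<'E'
from h import *
go([.431,-.159,.0056],103.7)
for n in("side","scene"):
  c=camera(n);cv2.imwrite(f'pics/{n}10.png',c['image'])
E
```

```text
clock: 16.35
eef_pos: [0.4306, -0.1588, 0.0052]
eef_rot: [-1.926, -2.458, 0.037]
ft_force: [0.7, 0.3, 0.4]
width: 0.0503
clock: 16.98
eef_pos: [0.435, -0.1577, 0.158]
eef_rot: [-1.927, -2.459, 0.036]
ft_force: [0.5, 0.2, 0.9]
width: 0.0497
clock: 17.48
eef_pos: [0.3189, -0.1865, 0.1595]
eef_rot: [-1.928, -2.458, 0.036]
ft_force: [0.1, 0.5, 0.1]
width: 0.0501
clk 17.48 pos [ 0.3189 -0.1865  0.1595] yaw 103.8 q [-0.51 -0.34 -0.35  1.58 -0.02 -0.75] F [0.12 0.55 0.06] tq [-0.01 -0.05 -0.04] w 0.0501
delta w [-0.0286  0.001   0.0013] t [0.0002 0.1197 0.1506]
```

View pics/side10.png

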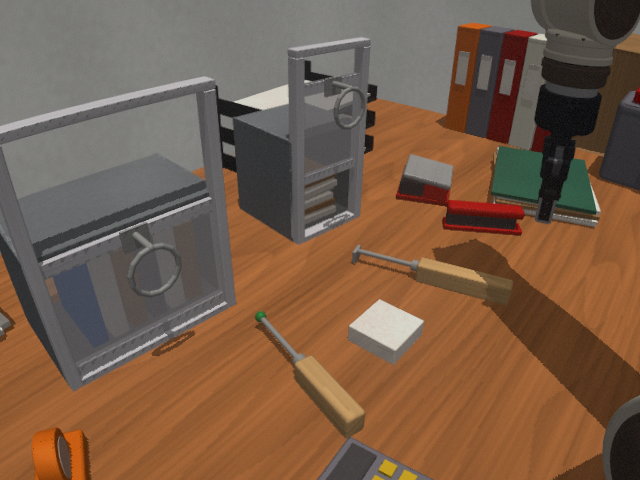

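View pics/scene10.png

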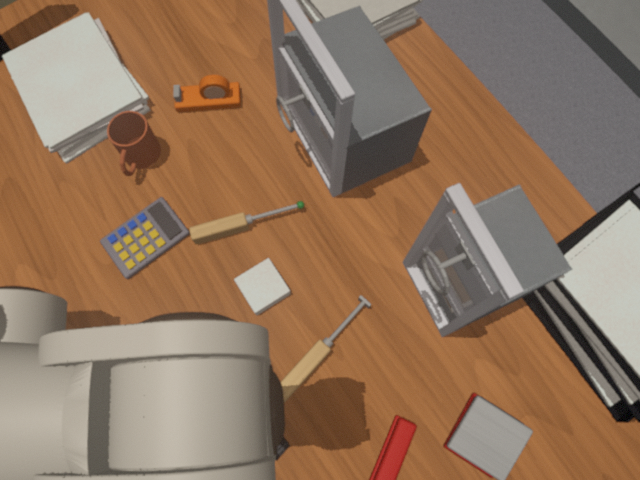

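Pole lies flat at its original spot (hook at (357,253) in side and (364,301) in scene). The wide sash is down and the narrow one unchanged. Handing in.

```bash
python3 -c "
from bench import sign_off
print(sign_off())"
```

```text
the job is handed in; nothing more can be done
None
```

I hooked the ring with the pole, pulled the wide cabinet's sash down to its stop, unhooked, and laid the pole back where it came from. I handed in at about 17.5 s, with the gripper clear of everything.

- **Sash:** the upward force on the tool rose to about 7 N at the expected shut height. Afterwards I measured the ring centre at z = 0.147 m. That is 2 mm above the 0.145 m for shut, which is about the camera accuracy, so I can't tell those last 2 mm apart from the images alone.
- **Pole:** pressing on the stop tipped the pole by about 2° in the grip. I levelled it before putting it down, and the last pictures show it flat at its original spot.
- **Rest of the scene:** the last pictures show the narrow cabinet's sash, the straight pointer and the other items where they were. The highest force I read was about 9 N, and the hand showed no contact with the cabinet.

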